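# Knock the high rest pin of a brazing jig down level

## Robot

A 6-joint arm with a two-finger parallel gripper is mounted at the origin on the work surface. World frame = base frame: x ahead of the robot, y to its left, z up, the work surface at z = 0. Lengths are in m, angles in rad, forces in N, time in s.
With the tool pointing down it reaches from about 0.275 to 0.75 m from the base axis. Payload 10.2 kg.
Tool frame: the origin (TCP) lies midway between the tips of the shut fingers; the grasp point (between the pads) lies 19 mm behind it (env.hold_point_z is the distance from the TCP to the grasp point, in m); x points along the fingers, z is the direction in which the jaws open and shut, and the axes are right-handed (so a half turn about x gives the same grasp; the last joint's range is limited). The gripper opens to 85 mm and grips with 20 to 120 N. Pads are 22 mm wide; open, the fingers measure 114 mm over their backs; the gripper's body (76 mm by 85 mm) begins 54 mm behind the grasp point. The pads swing forward as they close: fully open they stand 13 mm farther back than shut.
Start: joints at [-1.501, 0.313, 1.498, -0, 1.331, -0.223], TCP at [0.152, -0.503, 0.231] pointing down, gripper open.
Joint ranges: [-2.94, 2.94], [-0.97, 2.17], [0.19, 2.56], [-1.23, 4.37], [0.02, 3.11], [-2.88, 2.88]. Speed limits (rad/s): [2.39, 2.39, 3.01, 3.14, 3.14, 3.14].

## Interface

Orientations are given as a unit quaternion [x, y, z, w].
In Python, from bench import env, kinematics, monitor, eyes, job gives the robot as it stands. The module is installed in compiled form; this text tells all that it offers. Calls block until the motion is done:
- env.reach(position, orientation): joint-space move of the TCP to a pose.
- env.movel(position, velocity=0.15, frame=None, guard=None): straight line of the TCP; frame=None keeps the orientation; velocity is the mean speed in m/s. With guard (N) it stops when the force on the tool has changed by that much, and returns True; else False.
- env.set_joints(angles): joint-space move.
- env.release() and env.close_gripper(effort=None): open the fingers fully, or close them until they stop; effort is the grip in N (None keeps the last).
- env.hold(seconds).
- kinematics.ik(position, orientation): joint angles nearest the present ones, or None.
- monitor.sense(): the state.
- eyes.grab_frame(name): name is "scene" or "top"; returns a dict with "frame" (480x640x3 uint8, red, green, blue), "mtx" (3x3 intrinsics, pixels), "k1" (the pictures are not rectified: a ray, as slopes to the right and down, at radius r is drawn at 1 + k1 r^2 times it, then the intrinsics apply), "view" (4x4, takes a point from world to camera coordinates). Camera axes: x right, y down, z forward; pixel columns grow to the right and rows downward; lengths in m; the calibration is good to about 2 mm. A picture is of the moment at which its call begins. There is no depth.
A pose or a line that the arm cannot do raises env.MotionError and nothing moves.
- job.hand_in(): hands the job in, once; it reports no verdict.
The state is a dict: "clock": time; "joints": joint angles; "qvel": joint speeds; "joint_efforts": joint torques, N m; "position": TCP position; "ee_rot": TCP orientation; "contact_force": force on the tool from outside, world axes, zero at the start; "ft_torque": the same for the moment, N m; "finger_gap": opening from 0.0 (shut) to 1.0 (fully open).
Only numpy, scipy, OpenCV 4.12 (cv2) and the standard library are available. Lean on these libraries where they do the work, as an engineer would, in place of code of your own. Each camera call takes 0.05 s, during which the arm holds its last target. There are 200 camera calls.

## Task

The brazing jig carries its work on four spring pins, and one of them stands too high. Draw the mallet out from under the low shelf, set it down on the bench and take it again close up to its head, then knock the high pin down with it in brisk taps until it stands level with the other three, no lower. Finish with the mallet put down on the bench beside the jig, and leave the other three pins and the things lying about as they were.

Things in the scene. Friction and masses are not known exactly. Their poses are not given: they have to be found in the camera images.
- mallet_head (a point): Centre of the head of a stubby mallet (0.5 to 0.75 kg): a steel drum with black nylon striking faces, 46 mm in diameter, 90 mm high, its axis along z. It starts standing on one face under the low shelf: this point is 45 mm above the bench and 45 mm from either face. The handle runs along -x at the same height. The balance point is about 12 mm from the head's axis, towards the handle
- mallet_handle (a point): Point inside the mallet's straight wooden handle, 170 mm from the head's axis and 30 mm from the handle's free end, half-way up it. The handle is 22 mm wide, 26 mm high and ends 200 mm from the head's axis. At the start 75 to 95 mm of it sticks out from under the shelf's front edge
- shelf: Fixed low bench shelf: a plywood board 190 mm (x) by 280 mm (y), 18 mm thick, underside 130 mm above the bench, on four 18 mm square legs centred at x +-82, y +-128 mm; tins and a carton on it reach 225 mm above the bench. Origin on the bench under its middle. Its front edge, where the mallet's handle sticks out, is at x = -95 mm. The bench runs on flat beneath it
- jig: Fixed brazing jig: a steel plate 150 mm (x) by 170 mm (y), 25 mm thick, on 10 mm feet, its upper side 35 mm above the bench, with low stops 16 mm high along its +x and +y edges. Origin on the bench under its middle. Four upright pins stand in it at x +-35, y +-45 mm
- pin_1_top (a point): Centre of the flat top of the pin that stands too high, a slotted steel spring pin 12 mm in diameter; its top starts 36 to 42 mm above the plate, at any of the four corners. All four pins are alike: held by a spring fit, they slide down under about 15 N, stay where they are left, do not come up again, and can be driven too far
- pin_1 (a joint): How far the high pin has been driven in (m): 0 when its top is 42 mm above the plate, growing downwards; 0.017 is level with the others, the stop is at 0.028
- pin_2_top (a point): Centre of the flat top of the second pin, at the right height: 25 mm above the plate, 60 mm above the bench
- pin_3_top (a point): Centre of the flat top of the third pin, at the right height, 25 mm above the plate
- pin_4_top (a point): Centre of the flat top of the fourth pin, at the right height, 25 mm above the plate
- can: Bystander: open steel can, 60 mm across, 75 mm high, standing on the bench beyond the work; origin at the centre of its underside
- frame: Bystander: flat steel frame, 90 by 80 mm, 5 mm thick, lying on the bench at the left, on the robot's side of the shelf; origin at its middle, underneath
- file: Bystander: flat file with a wooden handle, 320 mm long, 22 mm wide, lying beyond and to the right of the jig; origin near its middle, underneath
- bolster: Bystander, fixed: hexagonal steel block with a bore, 112 mm across, 70 mm high, to the right of the jig; origin under its middle
There are look-alikes about, which are no part of the job. Of the things that look like the part that bears mallet_head, the largest one is meant. Leave any orange look-alike of the jig alone.

How it is judged:
By the outcome, as a careful person would: the job done as asked, in the order asked, and still so for the second after the job is handed in, with the robot touching nothing.
It also fails if it takes over 54 s, if anything falls off the work surface, if the arm or the gripper's body presses on something with over 40 N, if the wrist force passes 120 N, or if a joint passes its speed limit or range.

## Working session

There is one attempt and no reset: what is moved stays moved. The work goes in short steps, each a Python script; the robot and the scene stay as the last script left them, time stands still between calls to the robot, and variables do not carry over. Pictures are saved under pics/ and viewed, about 8 in all and at most 12, crops included, and the job is handed in when it is done.

```bash
mkdir -p pics; ls; cat > h.py <<'E'
import numpy as np, cv2
from bench import env, kinematics, monitor, eyes, job
def grab(n,save=None):
    f=eyes.grab_frame(n)
    if save: cv2.imwrite('pics/%s.png'%save,f['frame'][:,:,::-1])
    return f
def dist(f): return np.array([f['k1'],0,0,0,0],float)
def ray(f,uv):
    K=np.array(f['mtx'],float);V=np.array(f['view'],float)
    x,y=(np.array(uv,float)-K[:2,2])/[K[0,0],K[1,1]]
    rd=np.hypot(x,y); r=rd
    for _ in range(30): r=rd/(1+f['k1']*r*r)
    s=r/rd if rd>0 else 1
    d=V[:3,:3].T@np.array([x*s,y*s,1]); return -V[:3,:3].T@V[:3,3], d
def onz(f,uv,z):
    c,d=ray(f,uv); return c+d*(z-c[2])/d[2]
def proj(f,p):
    V=np.array(f['view'],float);q=V[:3,:3]@np.array(p,float)+V[:3,3]
    a,b=q[:2]/q[2];s=1+f['k1']*(a*a+b*b);K=np.array(f['mtx'])
    return np.array([K[0,0]*a*s+K[0,2],K[1,1]*b*s+K[1,2]])
def tri(f,uv,g,uw):
    a,d=ray(f,uv);b,e=ray(g,uw)
    t=np.linalg.lstsq(np.c_[d,-e],b-a,rcond=None)[0]
    p,q=a+d*t[0],b+e*t[1]; return (p+q)/2,np.linalg.norm(p-q)
E
python3 - <<'E'
from h import *
for n in('scene','top'):
    f=grab(n,n+'0'); c,d=ray(f,(320,240)); print(n,c,d,f['k1'],f['mtx'][0][0])
s=monitor.sense(); print({k:s[k] for k in('clock','position','ee_rot','contact_force','finger_gap')},env.hold_point_z)
E
```

```text
pics
scene [ 1.65058253 -0.41268733  0.87952845] [-0.77850897  0.30422227 -0.54898362] -0.11321234652548 457.28593578261416
top [0.49345495 0.04319448 1.36960241] [ 0.04428813  0.00585879 -0.99905041] -0.039903645619231314 499.06298380169596
{'clock': 0.1, 'position': array([ 0.15149476, -0.50243419,  0.23077883]), 'ee_rot': array([ 0.42204835,  0.56784076, -0.42140603,  0.56731739]), 'contact_force': array([-0.02483961, -0.1257104 , -0.11238555]), 'finger_gap': 1.0006788258606563} 0.0187
```

View pics/scene0.png

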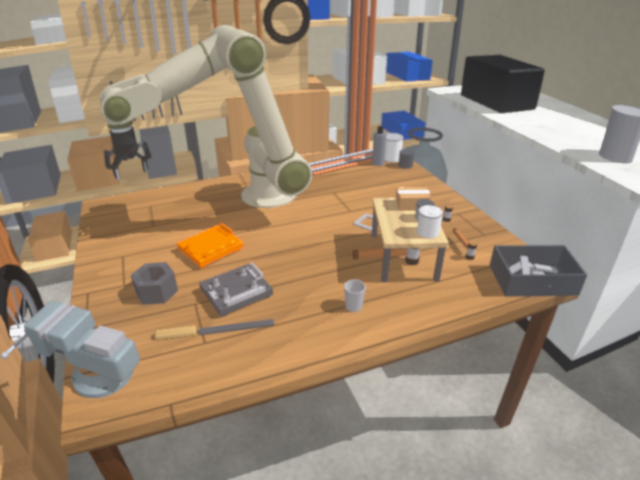

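View pics/top0.png

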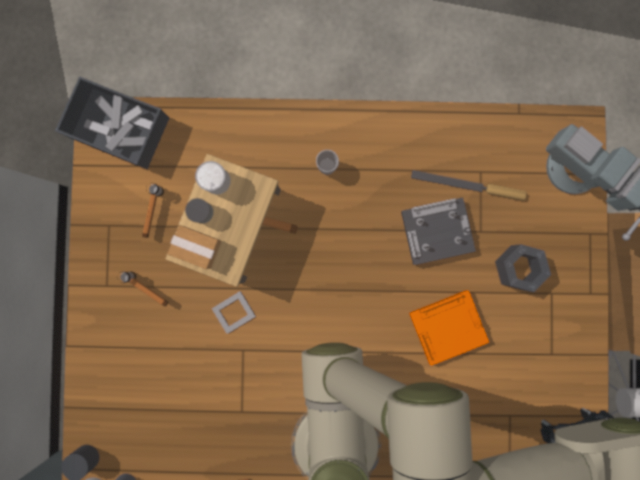

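The scene view shows the shelf at (410,225) with the handle leaving it at (355,255), and the grey jig at (236,288). In the top view the shelf is at (222,220), the handle tip at (294,229), the jig at (438,232), the frame at (233,312), and the orange look-alike at (450,328). Next I'll look at enlarged crops.

```bash
python3 - <<'E'
import cv2,numpy as np
a=cv2.imread('pics/top0.png');b=cv2.imread('pics/scene0.png')
R=lambda i,x,y,w,h:cv2.resize(i[y:y+h,x:x+w],(400,300),interpolation=cv2.INTER_CUBIC)
cv2.imwrite('pics/c1.png',np.vstack([np.hstack([R(a,160,145,160,120),R(a,390,185,100,75)]),np.hstack([R(b,340,180,140,105),R(b,190,250,100,75)])]))
E
```

```text
(no output)
```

View pics/c1.png

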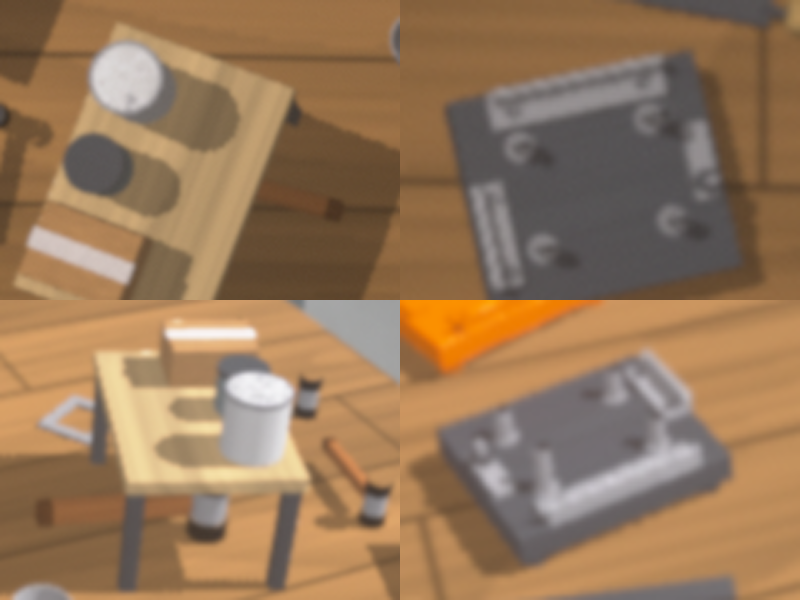

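```bash
python3 - <<'E'
from h import *
np.set_printoptions(precision=4,suppress=True)
t=grab('top');s=grab('scene')
T=[(420,222),(452.5,215),(425.75,247),(458,240.5)];S=[(254.2,282.5),(225.75,288.7),(243.5,269.5),(215.5,279.5)]
for a,b in zip(T,S): print('pin',*tri(t,a,s,b), onz(t,a,.06))
print('tip tri',tri(t,(294,228.2),s,(354.7,254.2)),onz(t,(294,228.2),.045))
q=lambda x,y:(160+x/2.5,145+y/2.5)
for p in[(115,22),(293,90)]: print('shelf corner',onz(t,q(*p),.148))
print('head from scene z45',onz(s,(412.8,254),.045))
f=t['frame'].astype(int)
m=np.zeros((480,640),np.uint8); 
hsv=cv2.cvtColor(t['frame'],cv2.COLOR_RGB2HSV)
print(hsv[228,268:300].tolist()); print(hsv[240,280:284].tolist(), hsv[222,280].tolist())
hs=cv2.cvtColor(s['frame'],cv2.COLOR_RGB2HSV); print(hs[254,348:362].tolist(),[hs[y,375].tolist() for y in range(242,264)])
print(cv2.cvtColor(t['frame'],cv2.COLOR_RGB2HSV)[214:236,282].tolist())
E
```

```text
pin [ 0.6052 -0.2131  0.044 ] 0.004062585622873687 [ 0.6033 -0.212   0.06  ]
pin [ 0.6234 -0.2978  0.0594] 0.0007690117666666184 [ 0.6233 -0.298   0.06  ]
pin [ 0.5384 -0.2283  0.0488] 0.003256619260436231 [ 0.5376 -0.2275  0.06  ]
pin [ 0.5567 -0.3158  0.0484] 0.0003622687376789564 [ 0.5561 -0.3128  0.06  ]
tip tri (array([0.583 , 0.1217, 0.0445]), np.float64(0.0022348614052412796)) [0.5825 0.1206 0.045 ]
shelf corner [0.7569 0.3365 0.148 ]
shelf corner [0.6915 0.1583 0.148 ]
head from scene z45 [0.6512 0.2958 0.045 ]
[[15, 124, 84], [14, 121, 84], [15, 121, 84], [15, 124, 84], [15, 126, 85], [14, 127, 86], [14, 132, 87], [14, 138, 89], [14, 139, 92], [13, 140, 95], [14, 142, 97], [13, 144, 99], [13, 146, 101], [14, 149, 103], [14, 147, 104], [13, 150, 104], [13, 145, 107], [12, 149, 108], [13, 153, 108], [13, 150, 109], [13, 149, 108], [13, 150, 104], [13, 148, 93], [13, 142, 81], [13, 139, 77], [12, 138, 76], [14, 143, 75], [13, 136, 75], [14, 138, 76], [14, 137, 78], [15, 134, 82], [15, 129, 83]]
[[16, 130, 98], [15, 131, 99], [15, 126, 99], [15, 131, 99]] [13, 147, 106]
[[15, 12
[... 216 characters left out ...]
[15, 123, 126], [15, 123, 126], [15, 125, 126], [15, 124, 125], [15, 124, 123], [15, 127, 124], [13, 134, 129], [13, 141, 137], [13, 143, 143], [13, 146, 147], [13, 145, 149], [13, 146, 147], [13, 148, 145], [13, 146, 145], [13, 143, 144], [14, 138, 139], [14, 130, 131], [15, 125, 124], [15, 123, 118], [15, 123, 116], [15, 125, 122], [15, 127, 131]]
[[15, 131, 103], [15, 131, 103], [16, 130, 102], [15, 133, 102], [16, 131, 101], [16, 133, 102], [16, 136, 101], [14, 138, 102], [13, 148, 105], [13, 145, 107], [13, 147, 109], [13, 147, 109], [13, 148, 110], [13, 149, 108], [14, 147, 104], [13, 140, 100], [14, 137, 97], [15, 129, 97], [15, 135, 96], [16, 131, 97], [15, 130, 100], [15, 129, 101]]
```

The pin at top-view (452,215), the +x/−y corner in the world, triangulates 11–15 mm higher than the other three, so it is the high one. The handle tip triangulates to z = 44.5 mm, which matches the 45 mm given. Next I'll fit the handle axis and check IK for the grasp.

```bash
cat >> h.py <<'E'
from scipy.spatial.transform import Rotation as Ro
def quats(j):
    j=np.array([j[0],j[1],0])/np.hypot(*j[:2]); x=np.array([0,0,-1.])
    return [Ro.from_matrix(np.c_[x,np.cross(z,x),z]).as_quat() for z in(j,-j)]
def best(p,j):
    q0=np.array(monitor.sense()['joints']);c=[]
    for q in quats(j):
        a=kinematics.ik(p,q)
        if a is not None: c.append((np.abs(np.array(a)-q0).max(),q,np.array(a)))
    return min(c,key=lambda k:k[0]) if c else None
E
python3 - <<'E'
from h import *
np.set_printoptions(precision=4,suppress=True)
t=grab('top');s=grab('scene')
def fit(f,box,z):
    x0,y0,x1,y1=box;h=cv2.cvtColor(f['frame'],cv2.COLOR_RGB2HSV)[y0:y1,x0:x1]
    m=((h[...,0]<=14)&(h[...,1]>=136)&(h[...,2]>70)).astype(np.uint8)
    m=cv2.morphologyEx(m,cv2.MORPH_OPEN,np.ones((3,3)))
    n,l,st,_=cv2.connectedComponentsWithStats(m);k=1+st[1:,4].argmax()
    p=np.argwhere(l==k)[:,::-1]+[x0,y0]
    w=np.array([onz(f,u,z)[:2] for u in p])
    vx,vy,cx,cy=cv2.fitLine(w.astype(np.float32),cv2.DIST_HUBER,0,.001,.001).ravel()
    d=np.array([vx,vy]);d*=np.sign(-d[1]);u=(w-[cx,cy])@d;v=(w-[cx,cy])@[-d[1],d[0]]
    print(len(p),st[k],'c',cx,cy,'dir',d,'tip',np.array([cx,cy])+d*u.max(),'len',np.ptp(u),'wid',np.ptp(v));return d
d=fit(t,(262,208,300,240),.055);fit(s,(345,238,408,270),.045)
print('shelf dir',-np.array([.0654,.1782])/.19, 'can',onz(t,(327,160),.075),'frame',onz(t,(233,312),0))
tip=np.array([.5825,.1206])
for p in(tip-d*.028,):
  for z in(.2,.026): b=best([*p,z],[-d[1],d[0]]);print(p,z,None if b is None else b[2])
E
```

```text
264 [  2  10  33  14 264] c 0.5906452 0.15893182 dir [-0.2471 -0.969 ] tip [0.579  0.1135] len 0.0893635849640787 wid 0.0238808539829673
224 [ 12  11  26  10 224] c 0.5934381 0.14819077 dir [-0.1108 -0.9938] tip [0.5907 0.1238] len 0.09266196076449004 wid 0.05371739937392896
shelf dir [-0.3442 -0.9379] can [0.761  0.0359 0.075 ] frame [0.3534 0.2856 0.    ]
[0.5894 0.1477] 0.2 [ 0.053   0.5192  1.2776 -0.      1.3448  0.3027]
[0.5894 0.1477] 0.026 [ 0.053   0.712   1.4446 -0.      0.985   0.3027]
```

```bash
python3 - <<'E'
from h import *
np.set_printoptions(precision=4,suppress=True)
d=np.array([-.2471,-.969]);c=np.array([.5906,.1589]);tip=c+d*.0433;p=tip-d*.025
_,q,_=best([*p,.2],[-d[1],d[0]])
env.reach([*p,.2],q);print(monitor.sense()['clock'])
print('hit',env.movel([*p,.027],velocity=.15,guard=12))
s=monitor.sense();print(s['clock'],s['position'],s['contact_force'])
grab('scene','pre')
env.close_gripper(effort=80)
s=monitor.sense();print(s['clock'],s['position'],s['contact_force'],s['finger_gap'])
E
python3 - <<'E'
import cv2;b=cv2.imread('pics/pre.png')
cv2.imwrite('pics/pre_c.png',cv2.resize(b[120:300,300:500],None,fx=3,fy=3,interpolation=cv2.INTER_CUBIC))
E
```

```text
3.0417
hit False
4.3417 [0.5866 0.1412 0.0279] [-0.5505  0.7667  0.5034]
4.9917 [0.5862 0.1411 0.0271] [-0.647  -1.2143  0.3142] 0.2454107155284644
```

View pics/pre_c.png

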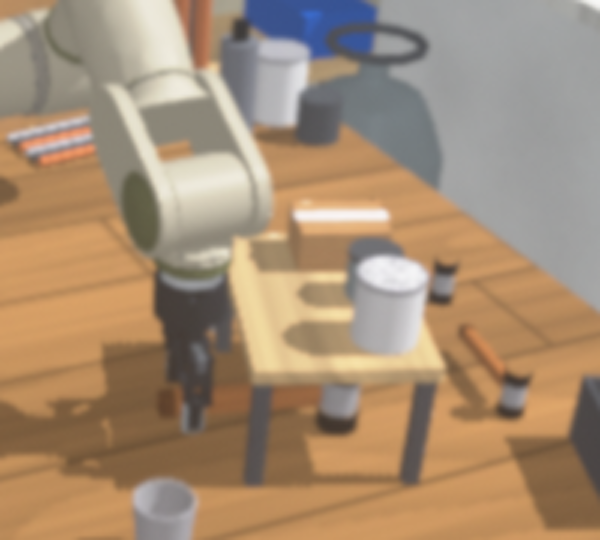

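The gripper straddles the handle end at crop (190,400), clear of the shelf edge, and the finger gap of about 21 mm fits the 22 mm handle. I'll draw the mallet out now.

```bash
python3 - <<'E'
from h import *
np.set_printoptions(precision=4,suppress=True)
d=np.array([-.2471,-.969]);s=monitor.sense();p=s['position']
env.movel([*(p[:2]+d*.21),p[2]],velocity=.12)
s=monitor.sense();print(s['clock'],s['position'],s['contact_force'],s['finger_gap'])
env.release();p=s['position'];env.movel([p[0],p[1],.17],velocity=.2)
print(monitor.sense()['clock'])
grab('top','t2');grab('scene','s2')
a=cv2.imread('pics/t2.png')[140:290,240:440];b=cv2.imread('pics/s2.png')[200:350,230:430]
cv2.imwrite('pics/c2.png',np.vstack([cv2.resize(i,(400*2,300),interpolation=cv2.INTER_CUBIC) if 0 else cv2.resize(i,(400,300),interpolation=cv2.INTER_CUBIC) for i in(a,b)]))
E
```

```text
6.8917 [ 0.5344 -0.0625  0.0272] [-1.0473 -1.9896  0.9712] 0.24694650373209132
8.4
```

View pics/c2.png

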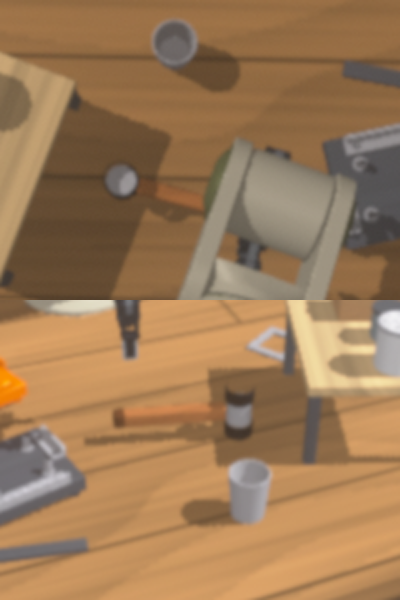

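The mallet now stands clear of the shelf. Its head is at top-view pixel (301,230) and scene pixel (349,256), and its handle is level.

```bash
python3 - <<'E'
from h import *
np.set_printoptions(precision=4,suppress=True)
t=cv2.imread('pics/t2.png')[:,:,::-1].copy();f=grab('top')
h=cv2.cvtColor(t,cv2.COLOR_RGB2HSV)[218:245,288:318]
m=(h[...,1]<90).astype(np.uint8)
n,l,st,ce=cv2.connectedComponentsWithStats(m);k=1+st[1:,4].argmax();uv=ce[k]+[288,218]
pt=np.argwhere(l==k)[:,::-1].astype(np.float32);(cx,cy),r=cv2.minEnclosingCircle(pt)
print(st[k],uv,(cx+288,cy+218),r,onz(f,uv,.09),onz(f,(cx+288,cy+218),.09))
h=cv2.cvtColor(t,cv2.COLOR_RGB2HSV)[225:245,308:342]
m=((h[...,0]<=14)&(h[...,1]>=136)&(h[...,2]>70)).astype(np.uint8)
n,l,st,_=cv2.connectedComponentsWithStats(m);k=1+st[1:,4].argmax()
w=np.array([onz(f,u,.055)[:2] for u in np.argwhere(l==k)[:,::-1]+[308,225]])
vx,vy,cx,cy=cv2.fitLine(w.astype(np.float32),cv2.DIST_HUBER,0,.001,.001).ravel();print(st[k],vx,vy,cx,cy)
print('scene near-surface',onz(f:=grab('scene'),(349.5,256),.045))
E
```

```text
[  4   4  18  17 235] [300.3106 229.9872] (300.3125, 230.0625) 8.752331733703613 [0.5751 0.1017 0.09  ] [0.5749 0.1017 0.09  ]
[  1   4  33  16 309] 0.24210013 0.97025126 0.5606304 0.037728485
scene near-surface [0.5869 0.103  0.045 ]
```

```bash
python3 - <<'E'
from h import *
np.set_printoptions(precision=4,suppress=True)
d=np.array([-.2421,-.9702]);H=np.array([.576,.104]);g=H+.042*d
a=np.pi-np.arctan2(d[1],d[0]);R=Ro.from_euler('z',a)
P=np.array([.622,-.2943])+[-.042,0]
for q in quats([-d[1],d[0]]):
    q2=(R*Ro.from_quat(q)).as_quat()
    print([kinematics.ik(p,r) for p,r in(([*g,.026],q),([*P,.2],q2),([*P,.086],q2),([.578,-.10,.026],q2))])
E
```

```text
[array([-0.0944,  0.6447,  1.5733, -0.    ,  0.9235,  0.1502]), array([-0.6493,  0.6178,  1.1181, -0.    ,  1.4058,  0.9215]), array([-0.6493,  0.7183,  1.2518, -0.    ,  1.1715,  0.9215]), array([-0.3709,  0.6746,  1.5164, -0.    ,  0.9506,  1.1999])]
[None, array([-0.6493,  0.6178,  1.1181, -0.    ,  1.4058, -2.2201]), array([-0.6493,  0.7183,  1.2518, -0.    ,  1.1715, -2.2201]), array([-0.3709,  0.6746,  1.5164, -0.    ,  0.9506, -1.9417])]
```

```bash
python3 - <<'E'
from h import *
np.set_printoptions(precision=4,suppress=True)
def S(n):
    s=monitor.sense();print(n,round(s['clock'],2),s['position'],s['contact_force'],s['ft_torque'],round(s['finger_gap'],3));return s
d=np.array([-.2421,-.9702]);H=np.array([.576,.104]);g=H+.042*d
q=quats([-d[1],d[0]])[0]
env.movel([*g,.14],velocity=.25,frame=q) if 0 else env.reach([*g,.14],q)
print(env.movel([*g,.026],velocity=.15,guard=12));S('down')
env.close_gripper(effort=120);s=S('grip');p=s['position']
env.movel([p[0],p[1],p[2]+.02],velocity=.1);env.hold(.2);S('lift')
print(env.movel([p[0],p[1],p[2]-.004],velocity=.02,guard=3));S('ref')
grab('scene','s3');b=cv2.imread('pics/s3.png')[190:310,270:430]
cv2.imwrite('pics/c3.png',cv2.resize(b,None,fx=3.5,fy=3.5,interpolation=cv2.INTER_CUBIC))
E
```

```text
False
down 10.1 [0.5665 0.0629 0.027 ] [-0.2101 -0.2873  0.2627] [ 0.0715  0.0264 -0.0203] 0.998
grip 10.71 [0.5662 0.0632 0.0264] [-0.2781 -0.0094  4.3964] [0.0664 0.0556 0.0248] 0.238
lift 11.27 [0.5657 0.0633 0.0456] [ 0.6756  0.5108 -5.5659] [-0.1309  0.0298  0.0459] 0.239
True
ref 12.18 [0.5661 0.0631 0.0265] [-0.6235 -1.288   5.3344] [-0.1192  0.0014 -0.0918] 0.238
```

View pics/c3.png

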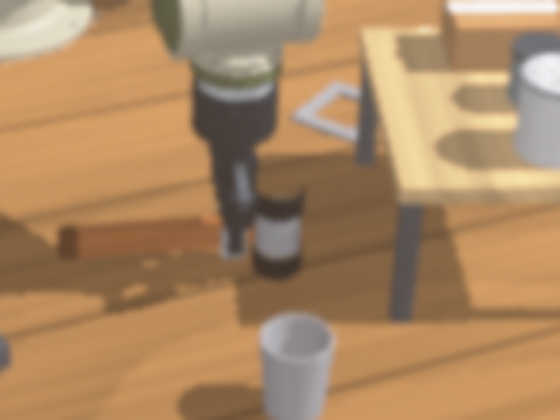

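The mallet is gripped upright close to its head, at crop (270,230). The reference with the lower face on the bench is TCP z ≈ 26.5 mm, so level corresponds to TCP z ≈ 86.5 mm. Next I'll move it over the high pin.

```bash
python3 - <<'E'
from h import *
np.set_printoptions(precision=4,suppress=True)
def S(n):
    s=monitor.sense();print(n,round(s['clock'],2),s['position'],s['contact_force'],s['ft_torque'],round(s['finger_gap'],3));return s
p=monitor.sense()['position'];d=np.array([-.2421,-.9702]);q=quats([-d[1],d[0]])[0]
q2=(Ro.from_euler('z',np.pi-np.arctan2(d[1],d[0]))*Ro.from_quat(q)).as_quat()
env.movel([p[0],p[1],.19],velocity=.25)
P=[.580,-.2943]
env.reach([*P,.19],q2);env.movel([*P,.125],velocity=.15);S('above')
f=grab('scene','s4');print(proj(f,[.622,-.2943,.074]))
b=cv2.imread('pics/s4.png')[210:320,160:300]
cv2.imwrite('pics/c4.png',cv2.resize(b,None,fx=4.5,fy=4.5,interpolation=cv2.INTER_CUBIC))
E
```

```text
above 14.97 [ 0.5806 -0.2941  0.1261] [ 0.6485  0.4741 -5.533 ] [-0.0594  0.1131  0.0208] 0.241
[226.1302 284.0666]
```

View pics/c4.png

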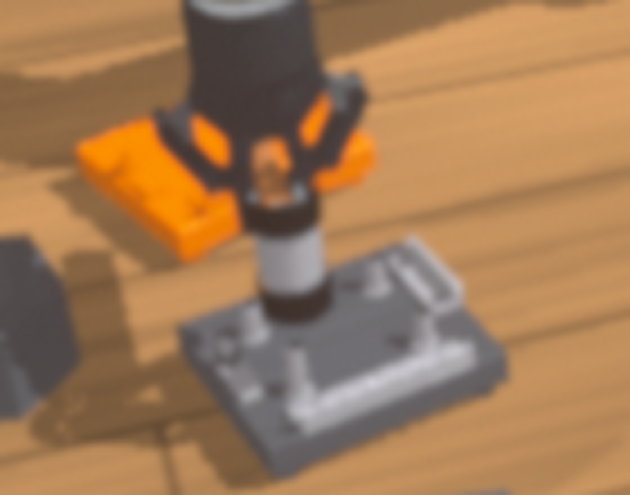

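```bash
python3 - <<'E'
from h import *
f=grab('scene')
for n,p in dict(facecentre=[.6226,-.2941,.0996],faceNear=[.6226+.02,-.2941-.009,.0996],pinbase=[.622,-.2943,.035],pintop=[.622,-.2943,.074],A0=[.604,-.212,.035],A=[.604,-.212,.06],C0=[.538,-.2275,.035],C=[.538,-.2275,.06]).items(): print(n,((proj(f,p)-[160,210])*4.5).round(0))
E
```

```text
facecentre [293. 301.]
faceNear [285. 324.]
pinbase [305. 381.]
pintop [298. 333.]
A0 [423. 335.]
A [420. 305.]
C0 [376. 283.]
C [373. 254.]
```

The head's lower face is at crop (296,308), where it was predicted. The pins, though, appear about 10 crop pixels below my estimate. I'll cross-check the pin's xy from the plate outline.

```bash
python3 - <<'E'
from h import *
np.set_printoptions(precision=4,suppress=True)
f=grab('top');s=grab('scene')
t=cv2.imread('pics/top0.png')[:,:,::-1].copy()
x0,y0,x1,y1=394,192,484,272
h=cv2.cvtColor(t,cv2.COLOR_RGB2HSV)[y0:y1,x0:x1]
m=cv2.morphologyEx((h[...,1]<70).astype(np.uint8),cv2.MORPH_OPEN,np.ones((5,5)))
n,l,st,_=cv2.connectedComponentsWithStats(m);k=1+st[1:,4].argmax();print(st[k])
w=np.array([onz(f,u+np.array([x0,y0]),.035)[:2] for u in np.argwhere(l==k)[:,::-1]])
r=cv2.minAreaRect((w*1000).astype(np.float32));print(r)
b=cv2.boxPoints(r)/1000;c=np.array(r[0])/1000
e=b[1]-b[0],b[2]-b[1];e=sorted(e,key=np.linalg.norm);ex=e[0]/np.linalg.norm(e[0]);ey=e[1]/np.linalg.norm(e[1])
for i in(1,-1):
  for j in(1,-1):
    p=c+i*.035*ex+j*.045*ey;print(p,((proj(s,[*p,.06])-[160,210])*4.5).round(),proj(f,[*p,.06]).round(1))
g=cv2.cvtColor(t,cv2.COLOR_RGB2GRAY)
for a in[(420,222),(452.5,215),(425.75,247),(458,240.5)]:
    X,Y=int(a[0])-7,int(a[1])-7;q=g[Y:Y+15,X:X+15].astype(float);q=np.clip(q-q.mean()-8,0,None)
    yy,xx=np.mgrid[:15,:15];print(a,X+(xx*q).sum()/q.sum(),Y+(yy*q).sum()/q.sum())
E
```

```text
[   8    7   73   65 3558]
((583.8837280273438, -265.33660888671875), (151.46212768554688, 173.0853271484375), 13.310495376586914)
[ 0.6283 -0.3011] [292. 359.] [453.6 213.1]
[ 0.6076 -0.2135] [419. 309.] [420.6 220.4]
[ 0.5602 -0.3172] [246. 302.] [459.7 239. ]
[ 0.5395 -0.2296] [370. 255.] [426.5 246.3]
(420, 222) 417.52537313432833 217.62250287026407
(452.5, 215) 449.26225367775254 210.27023117301692
(425.75, 247) 421.72811480756684 247.35786040443574
(458, 240.5) 457.53522342703224 238.51039436425168
```

```bash
python3 - <<'E'
from h import *
np.set_printoptions(precision=4,suppress=True)
def S(n):
    s=monitor.sense();print(n,round(s['clock'],2),s['position'],s['contact_force'],s['ft_torque'][:2],round(s['finger_gap'],3));return s
P=[.587,-.299]
env.movel([*P,.118],velocity=.1);S('above')
for z in(.0945,.0915):
    env.movel([*P,z],velocity=.25);S('tap %.4f'%z)
    env.movel([*P,.118],velocity=.2)
env.hold(.2);S('up')
print(env.movel([*P,.0875],velocity=.02,guard=3));S('touch')
env.movel([*P,.118],velocity=.2)
E
```

```text
above 15.43 [ 0.5869 -0.299   0.1177] [ 0.4411 -0.5067 -5.4984] [-0.0147  0.1589] 0.237
tap 0.0945 15.68 [ 0.5867 -0.2988  0.0941] [-0.5867  0.7221 -6.5784] [0.0483 0.1185] 0.236
tap 0.0915 16.2 [ 0.5862 -0.2985  0.09  ] [ 0.9099  0.1648 -5.032 ] [0.0188 0.1972] 0.239
up 16.68 [ 0.5865 -0.2986  0.1167] [ 0.8532 -0.8831 -5.4495] [0.0172 0.1694] 0.238
True
touch 18.1 [ 0.5868 -0.299   0.0878] [-1.6752 -0.1711  6.0402] [0.0398 0.0119] 0.238
```

The pin top now reads about 61.3 mm, against 60 mm for level. Before the last light tap I'll touch the bench again beside the jig to check the mallet hasn't slipped in the grip.

```bash
python3 - <<'E'
from h import *
np.set_printoptions(precision=4,suppress=True)
def S(n):
    s=monitor.sense();print(n,round(s['clock'],2),s['position'],s['contact_force'],s['ft_torque'][:2],round(s['finger_gap'],3));return s
P=[.587,-.299];B=[.578,-.10]
env.movel([*P,.15],velocity=.25);env.movel([*B,.15],velocity=.3)
env.movel([*B,.034],velocity=.2);env.hold(.15)
print(env.movel([*B,.020],velocity=.02,guard=3));S('ref2')
f=grab('top','t5')
env.movel([*B,.15],velocity=.25);env.movel([*P,.15],velocity=.3);env.movel([*P,.110],velocity=.2);S('above')
E
```

```text
True
ref2 20.85 [ 0.578  -0.1     0.0266] [-0.6887 -0.1814  5.6541] [ 0.0147 -0.0074] 0.239
above 22.72 [ 0.5869 -0.2979  0.1096] [ 0.5658  0.3874 -5.4089] [0.0315 0.1479] 0.237
```

```bash
python3 - <<'E'
from h import *
np.set_printoptions(precision=4,suppress=True)
def S(n):
    s=monitor.sense();print(n,round(s['clock'],2),s['position'],s['contact_force'],round(s['finger_gap'],3));return s
P=[.587,-.299]
env.movel([*P,.118],velocity=.2);env.hold(.2)
env.movel([*P,.0906],velocity=.25);S('tap')
env.movel([*P,.118],velocity=.2);env.movel([*P,.095],velocity=.15);env.hold(.2)
print(env.movel([*P,.0855],velocity=.02,guard=3));S('touch')
env.movel([*P,.118],velocity=.2)
E
```

```text
tap 23.43 [ 0.5865 -0.2987  0.0899] [ 0.2852 -1.2047 -6.2472] 0.24
True
touch 24.64 [ 0.5868 -0.299   0.0866] [-1.2485 -0.4915  4.9994] 0.243
```

The touch now reads 86.6 mm against a reference of 26.6 mm, so the pin stands at 60.0 mm, which is level. Next I'll put the mallet down beside the jig and check.

```bash
python3 - <<'E'
from h import *
np.set_printoptions(precision=4,suppress=True)
def S(n):
    s=monitor.sense();print(n,round(s['clock'],2),s['position'],s['contact_force'],round(s['finger_gap'],3));return s
P=[.587,-.299];B=[.578,-.10]
env.movel([*P,.15],velocity=.25);env.movel([*B,.15],velocity=.3)
env.movel([*B,.034],velocity=.2);env.hold(.15)
print(env.movel([*B,.020],velocity=.02,guard=3));s=S('down')
env.release();S('open')
env.movel([*B,.2],velocity=.2)
env.reach([.35,.02,.3],s['ee_rot']);S('away')
grab('top','t6');grab('scene','s6')
R=lambda i,x,y,w,h:cv2.resize(i[y:y+h,x:x+w],(400,300),interpolation=cv2.INTER_CUBIC)
a=cv2.imread('pics/t6.png');b=cv2.imread('pics/s6.png');b0=cv2.imread('pics/scene0.png')
cv2.imwrite('pics/c6.png',np.vstack([np.hstack([cv2.resize(a,(400,300)),R(a,330,175,160,120)]),np.hstack([R(b,190,225,140,105),R(b,190,250,100,75)])]))
E
```

```text
True
down 27.39 [ 0.578  -0.1     0.0268] [-1.6024 -0.1748  4.0401] 0.239
open 28.04 [ 0.5768 -0.0996  0.0254] [-0.1351 -0.3324  0.3907] 1.001
away 30.14 [0.3506 0.0197 0.2997] [ 0.0413 -0.2643 -0.1252] 1.004
```

View pics/c6.png

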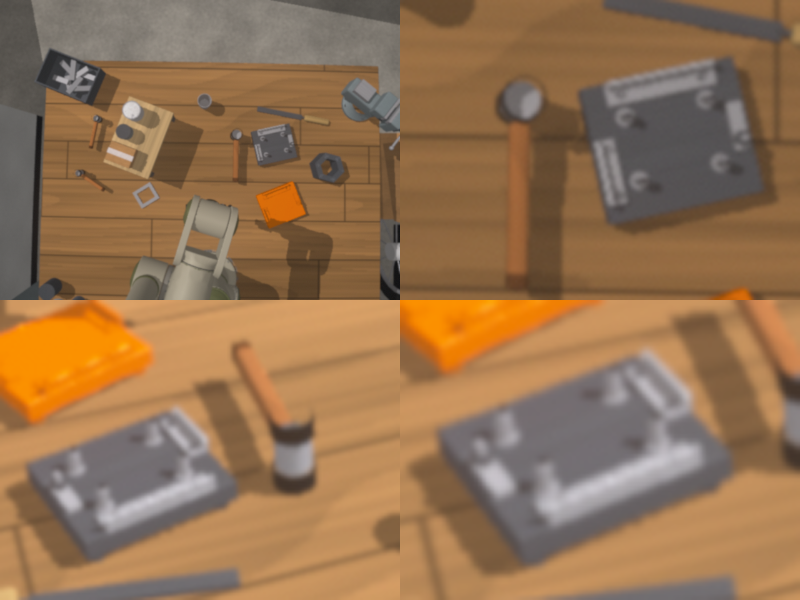

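The final views show the mallet standing on the bench just left of the jig, with its head at top-view pixel (378,215). The driven pin now looks as tall as the other three, and the can, frame, file and orange look-alike appear unmoved.

```bash
python3 -c "
from h import *
job.hand_in();print(monitor.sense()['clock'])"
```

```text
the job is handed in; nothing more can be done
the job is handed in; nothing more can be done
```

I did the job in the order asked and handed it in at about 30 s of the 54 s allowed; no verdict comes back. I drew the mallet out from under the shelf by the handle end, sliding it along the bench. I let go of it there and took it again 42 mm from the head's axis. Three brisk taps brought the high pin (far right corner seen from the robot) down. The mallet now stands on the bench beside the jig.

**Last checks**
- **Pin height:** a light touch put the pin top at 60.0 mm above the bench, which is level. I measured this against the mallet's face touching the bench. That reading was 26.5 mm before the taps, 26.6 mm partway and 26.8 mm when I put it down, so it barely shifted in the grip.
- **Everything else:** in the final pictures all four pins look alike and the things lying about look unmoved, judged by eye only.

**Disagreement:** my first picks of the pins came out 11–16 mm too low when I combined the two cameras, probably because I had picked the middle of each pin, not its top. I placed the head over the pin from the outline of the jig plate instead, which moved the aim by about 7 mm.

**Overshoot:** on its second tap the arm went 3–4 mm lower than commanded. I allowed for that on the last tap.

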